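# Bring the blue dish round to the serving pointer

## Task

Turn the condiment carousel gently by pushing on its metal spokes with a fingertip, until the middle of the blue dish stands lined up behind the red serving pointer on the carousel's foot; then take the hand away. Grasp nothing, do not push the wooden disc itself, do not touch or lift the dishes or the salt jar riding on the carousel, and leave the masking tape, red marker and timer beside it where they are.

Things in the scene. Friction and masses are not known exactly. Their poses are not given: they have to be found in the camera images.
- carousel_base: fixed foot of the carousel, a black disc 210 mm across under the wooden disc; origin on the turning axis at the work surface, z up; its -x axis points from the axis to the red serving pointer. It does not turn with the carousel
- pointer (a point): middle of the red pointer's upper face: a fixed flat red strip 60 mm long (radially), 30 mm wide, 6 mm high on the work surface, outside the wooden disc and under the path of the spokes, its middle 195 mm from the axis. The blue dish's middle must lie within the strip's width prolonged inward, on the pointer's side of the axis
- rotor: turning part of the carousel: wooden disc 290 mm across, upper face 24 mm and edge lip 31 mm above the work surface, with five spokes 72 degrees apart; origin on the axis at the work surface, x along one spoke, z up. Turns freely over a full turn both ways; friction stops it where it is left (about 1.5 N across a spoke moves it)
- spoke_mid (a point): middle of the level part of the spoke on the rotor's x axis; all five are alike: steel bar 10 mm thick, its centre 38 mm above the work surface from 152 to 202 mm from the axis, with a black 16 mm end ball centred at 203 mm. Beneath is free down to the work surface or the 6 mm high pointer strip
- dish_blue: dark blue round dish, 84 mm across, 24 mm high, loose on the wooden disc about 85 mm from the axis, carried round with it by friction; origin at the centre of its underside
- dish_white: white round dish, 96 mm across, 26 mm high, loose on the wooden disc; origin at the centre of its underside
- salt_jar: glass salt jar with red cap, 47 mm across, 97 mm high, loose near the middle of the wooden disc; origin at the centre of its underside
- masking_tape: roll of masking tape lying flat, 96 mm across, 25 mm high, left of the carousel; bystander; origin at the centre of its underside
- marker_2: red and white marker pen lying, 128 mm long, 15 mm high, left of the carousel; bystander; origin under its middle
- timer: white kitchen timer standing upright, 21 x 68 x 66 mm, right of the carousel; bystander; origin at the centre of its underside
Mind the look-alikes: they are no part of the job. Leave any turquoise or yellow look-alike of the dish_white alone.

How it is judged:
On the way:
1. a finger pushes on a spoke of the carousel ((contact force between the fingers and rotor_c13 above 0.2 N or contact force between the fingers and rotor_c14 above 0.2 N or contact force between the fingers and rotor_c15 above 0.2 N or contact force between the fingers and rotor_c16 above 0.2 N or contact force between the fingers and rotor_c17 above 0.2 N or contact force between the fingers and rotor_c18 above 0.2 N or contact force between the fingers and rotor_c19 above 0.2 N or contact force between the fingers and rotor_c20 above 0.2 N or contact force between the fingers and rotor_c21 above 0.2 N or contact force between the fingers and rotor_c22 above 0.2 N or contact force between the fingers and rotor_c23 above 0.2 N or contact force between the fingers and rotor_c24 above 0.2 N or contact force between the fingers and rotor_c25 above 0.2 N or contact force between the fingers and rotor_c26 above 0.2 N or contact force between the fingers and rotor_c27 above 0.2 N)), for 0.1 s.
At the end, for the whole second after the job is handed in: the blue dish's middle lies on the pointer's side of the axis (at least 50 mm from it) and within 15 mm of the pointer's centre line; both dishes and the salt jar stand upright on the carousel; it is at rest; tape, marker and timer have moved less than 15 mm (x of dish_blue in the frame of carousel_base below -0.05 m and y of dish_blue in the frame of carousel_base between -0.015 and 0.015 m and angular speed of rotor below 0.05 rad/s and z of dish_blue in the frame of carousel_base between 0.015 and 0.034 m and horizontal distance between each of dish_blue, dish_white, salt_jar and carousel_base below 0.12 m and angle between each of dish_blue, dish_white, salt_jar's own z axis and vertical below 0.12 rad and z of dish_white in the frame of carousel_base between 0.015 and 0.034 m and z of salt_jar in the frame of carousel_base between 0.015 and 0.034 m and distance of each of masking_tape, marker_2, timer from where it was at the start of the episode below 0.015 m); the robot touches nothing.
It fails at once if the hand or arm touches a dish or the salt jar (contact force between any of the fingers, the arm and dish_blue above 0.5 N or contact force between any of the fingers, the arm and dish_white above 0.5 N or contact force between any of the fingers, the arm and salt_jar above 0.5 N).
It fails at once if a dish or the salt jar is lifted off the carousel, falls off it or tips (z of any of dish_blue, dish_white, salt_jar in the frame of carousel_base above 0.038 m or z of any of dish_blue, dish_white, salt_jar in the frame of carousel_base below 0.01 m or angle between any of dish_blue, dish_white, salt_jar's own z axis and vertical above 0.3 rad).
It fails at once if the carousel is handled roughly or gripped: turned faster than 2.5 rad/s, or a spoke pinched or pressed with more than 15 N (angular speed of rotor above 2.5 rad/s or contact force between the fingers and rotor_c13 above 15 N or contact force between the fingers and rotor_c14 above 15 N or contact force between the fingers and rotor_c15 above 15 N or contact force between the fingers and rotor_c16 above 15 N or contact force between the fingers and rotor_c17 above 15 N or contact force between the fingers and rotor_c18 above 15 N or contact force between the fingers and rotor_c19 above 15 N or contact force between the fingers and rotor_c20 above 15 N or contact force between the fingers and rotor_c21 above 15 N or contact force between the fingers and rotor_c22 above 15 N or contact force between the fingers and rotor_c23 above 15 N or contact force between the fingers and rotor_c24 above 15 N or contact force between the fingers and rotor_c25 above 15 N or contact force between the fingers and rotor_c26 above 15 N or contact force between the fingers and rotor_c27 above 15 N).
It fails at once if a finger pushes or drags the wooden disc itself (more than 2 N; a light brush is allowed) (contact force between the fingers and rotor_c0 above 2 N or contact force between the fingers and rotor_c1 above 2 N or contact force between the fingers and rotor_c2 above 2 N or contact force between the fingers and rotor_c3 above 2 N or contact force between the fingers and rotor_c4 above 2 N or contact force between the fingers and rotor_c5 above 2 N or contact force between the fingers and rotor_c6 above 2 N or contact force between the fingers and rotor_c7 above 2 N or contact force between the fingers and rotor_c8 above 2 N or contact force between the fingers and rotor_c9 above 2 N or contact force between the fingers and rotor_c10 above 2 N or contact force between the fingers and rotor_c11 above 2 N or contact force between the fingers and rotor_c12 above 2 N).
It fails at once if the masking tape, red marker or timer beside the carousel is moved more than 15 mm (distance of any of masking_tape, marker_2, timer from where it was at the start of the episode above 0.015 m).
It also fails if it takes over 42 s, if anything falls off the work surface, if the arm or the gripper's body presses on something with over 40 N, if the wrist force passes 120 N, or if a joint passes its speed limit or range.

## Robot

A 7-joint arm with a two-finger parallel gripper is mounted at the origin on a cart in front of the work surface, level with it; the furniture and walls round the work are solid. World frame = base frame: x ahead of the robot, y to its left, z up, the work surface at z = 0. Lengths are in m, angles in rad, forces in N, time in s.
With the tool pointing down it reaches from about 0.425 to 0.925 m from the base axis. Payload 6.8 kg.
Tool frame: the origin (TCP) lies midway between the tips of the shut fingers; the grasp point (between the pads) lies 19 mm behind it; y points along the fingers, z is the direction in which the jaws open and shut, and the axes are right-handed (so a half turn about y gives the same grasp; the last joint's range is limited). The gripper opens to 85 mm and grips with 20 to 120 N. Pads are 22 mm wide; open, the fingers measure 114 mm over their backs; the gripper's body (76 mm by 85 mm) begins 54 mm behind the grasp point. The pads swing forward as they close: fully open they stand 13 mm farther back than shut.
Start: joints at [-1.3, 0.477, 0.022, 1.555, -0.011, 1.109, -0.083], TCP at [0.25, 0.627, 0.231] pointing down, gripper open.
Joint ranges: [-2.96, 2.96], [-0.34, 2.1], [-1.41, 1.46], [0.24, 2.44], [-1.37, 4.51], [0.17, 1.92], [-2.96, 2.96]. Speed limits (rad/s): [2.39, 2.39, 3.14, 3.14, 3.14, 3.14, 3.14].

## Interface

Orientations are given as a rotation vector (axis times angle).
In Python, from bench import r gives the robot as it stands.
- The arm moves only by the tool send_rows, never from a script. Its argument "rows" is text: rows parted by semicolons, each of 6 numbers parted by spaces: the shift along the world's x, y, z in m, then the turn, a rotation vector about the world's x, y, z in rad. A call has 1 to 20 rows; each row shifts and turns the commanded pose from where the row before left it; what a row does not reach is not made up. A row lasts 1/10 s, in which the tool goes at most 50 mm and 8.59 degrees, less where a joint would pass 70% of its speed; a pose out of reach is approached as far as the arm can. A call is refused whole if a number of a shift passes 0.05 or a number of a turn 0.15, either way. A call with a gripper value outside its range is refused whole. "grip" is the finger opening in m, from 0 to 0.0854, set as the call begins (left out, the last holds). The fingers move at their own pace and stop on an object; "grip_force" is the grip in N (left out, the last holds). Time passes only in rows, so rows that do not move let the fingers close. It gives the time, the measured TCP pose, the force and the opening at its end, in the units of the state.
- r.get_obs(): the state, without advancing time (a new reading comes with each control period).
- r.grab_frame(name): name is "scene" or "top" or "wrist"; returns a dict with "pixels" (480x640x3 uint8, red, green, blue), "intrinsics" (3x3 intrinsics, pixels), "position" and "orientation" of the camera in the world. Camera axes: x right, y up, looking along -z (the intrinsics and any distortion apply to the point x, -y, -z); pixel columns grow to the right and rows downward; lengths in m; the calibration is good to about 2 mm. A picture is of the moment at which its call begins. There is no depth.
- r.hand_in(): hands the job in, once; it reports no verdict.
The state is a dict: "clock": time; "joints": joint angles; "qvel": joint speeds; "tau": joint torques, N m; "tcp_pos": TCP position; "orientation": TCP orientation; "contact_force": force on the tool from outside, world axes, zero at the start; "moment": the same for the moment, N m; "grip_width": finger opening in m.
Only numpy, scipy, OpenCV 4.12 (cv2) and the standard library are available. Lean on these libraries where they do the work, as an engineer would, in place of code of your own. Each camera call takes 0.05 s, during which the arm holds its last target.

## Working session

There is one attempt and no reset: what is moved stays moved. The work goes in short steps, Python scripts to look and compute and a tool call to move; the robot and the scene stay as the last step left them, time stands still between calls to the robot, and variables do not carry over. Pictures are saved under pics/ and viewed, and the job is handed in when it is done.

Besides the shell and the picture viewer there is one more tool, called after "Call:" by a JSON object that holds its "method" and its "body", one argument or row to a line. send_rows: Moves the arm, as the interface text tells. Its arguments: {"type":"object","properties":{"rows":{"type":"string"},"grip":{"type":"number"},"grip_force":{"type":"number"}},"required":["rows"]}

```bash
mkdir -p pics; ls
cat > h.py <<'E'
import numpy as np, cv2
from bench import r
def grab(n,fn=None):
    f=r.grab_frame(n)
    if fn: cv2.imwrite('pics/'+fn,cv2.cvtColor(f['pixels'],cv2.COLOR_RGB2BGR))
    return f
def R(f):
    o=np.array(f['orientation'],float)
    return o if o.shape==(3,3) else cv2.Rodrigues(o)[0]
def ray(f,u,v,z):
    K=np.array(f['intrinsics']); d=np.array([(u-K[0,2])/K[0,0],-(v-K[1,2])/K[1,1],-1.])
    w=R(f)@d; p=np.array(f['position']); return p+w*(z-p[2])/w[2]
E
python3 - <<'E'
from h import *
for n in('scene','top','wrist'):
    f=grab(n,n+'0.png'); print(n,f['intrinsics'],f['position'],f['orientation'],[k for k in f])
print(r.get_obs())
E
```

```text
pics
scene [[503.6787184    0.         315.14836931]
 [  0.         503.6787184  244.66422856]
 [  0.           0.           1.        ]] [-0.43797794 -0.7953065   0.64647515] [ 1.06492448 -0.53054074 -0.81530424] ['pixels', 'intrinsics', 'position', 'orientation']
top [[518.94282182   0.         318.70287896]
 [  0.         518.94282182 245.29893382]
 [  0.           0.           1.        ]] [0.41303095 0.01317828 1.30235768] [ 0.10283578 -0.11062509 -1.57830431] ['pixels', 'intrinsics', 'position', 'orientation']
wrist [[373.36768094   0.         314.22893793]
 [  0.         373.36768094 236.03248164]
 [  0.           0.           1.        ]] [0.17756519 0.65602899 0.37292686] [-0.27402795 -0.18439521  1.1826503 ] ['pixels', 'intrinsics', 'position', 'orientation']
{'clock': 0.15, 'joints': array([-1.30008914,  0.47763692,  0.02239197,  1.55620858, -0.01153075,
        1.10928232, -0.08307427]), 'qvel': array([-0.00081303, -0.00096654,  0.00141541, -0.00266944, -0.00125284,
        0.00161534,  0.00117711]), 'tau': array([ 2.52575250e-03, -5.96924293e+01,  1.61007777e+00, -2.81487626e+01,
        1.26328535e-02,  6.58193749e-03, -4.34879695e-06]), 'tcp_pos': array([0.24948083, 0.62672236, 0.23053867]), 'orientation': array([-1.55168663,  0.29739475, -0.29712045]), 'contact_force': array([-0.59953456, -0.25817322,  0.42270333]), 'moment': array([ 0.01108629, -0.02708449,  0.02431327]), 'grip_width': 0.08536376222210765}
```

View pics/top0.png

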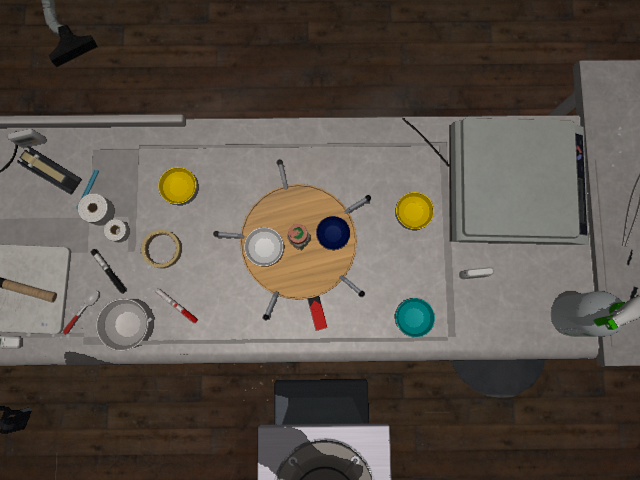

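View pics/scene0.png

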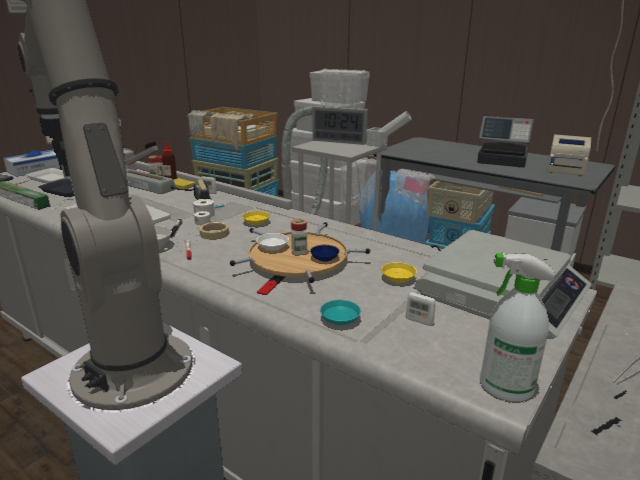

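```bash
cat > m.py <<'E'
from h import *
def measure(fn=None):
    f=grab('top',fn); im=f['pixels']; hsv=cv2.cvtColor(im,cv2.COLOR_RGB2HSV)
    out={}
    def blobs(m,amin):
        n,l,s,c=cv2.connectedComponentsWithStats(m.astype(np.uint8)); return [(s[i,4],c[i],l==i) for i in range(1,n) if s[i,4]>=amin]
    H,S,V=[hsv[...,i].astype(int) for i in range(3)]
    roi=np.zeros(H.shape,bool); roi[140:345,200:400]=1
    wood=roi&(H>8)&(H<25)&(S>60)&(V>120)
    pts=np.argwhere(wood)[:,::-1].astype(np.int32)
    b=max(blobs(wood,300),key=lambda t:t[0])
    hull=cv2.convexHull(np.argwhere(b[2])[:,::-1].astype(np.int32))
    hp=np.array([ray(f,*p[0],0.031)[:2] for p in hull.astype(float)])
    c,_=cv2.minEnclosingCircle(hp.astype(np.float32)); A=np.c_[2*hp,np.ones(len(hp))]; s=np.linalg.lstsq(A,(hp**2).sum(1),rcond=None)[0]
    out['axis']=s[:2]; out['rad']=np.sqrt(s[2]+s[:2]@s[:2])
    blue=roi&(H>105)&(H<135)&(S>120); bb=max(blobs(blue,50),key=lambda t:t[0]); 
    cn=cv2.findContours(bb[2].astype(np.uint8),0,1)[0][0]; e=cv2.fitEllipse(cv2.convexHull(cn)); out['blue_px']=e
    out['blue']=ray(f,*e[0],0.048)[:2]
    red=roi&((H<6)|(H>174))&(S>150)&(V>90)
    rb=[(t[0],t[1].round(1),ray(f,*t[1],0.006)[:2].round(4)) for t in blobs(red,20)]; out['red']=rb
    dark=roi&(V<60)&(S<120)
    ax=out['axis']; out['balls']=[]
    for t in blobs(dark,8):
        p=ray(f,*t[1],0.038)[:2]; d=p-ax; rr=np.hypot(*d)
        if .17<rr<.23: out['balls'].append((t[1].round(1),p.round(4),rr.round(4),np.degrees(np.arctan2(d[1],d[0])).round(1)))
    return f,out
if __name__=='__main__':
    import sys
    f,o=measure(sys.argv[1] if len(sys.argv)>1 else None)
    for k,v in o.items(): print(k,v if k!='balls' else '\n'.join(map(str,v)))
    ax=o['axis']; rp=[x for x in o['red'] if .15<np.hypot(*(x[2]-ax))<.23]
    P=rp[0][2]-ax; print('pointer ang',np.degrees(np.arctan2(P[1],P[0])),np.hypot(*P)); B=o['blue']-ax; print('blue ang',np.degrees(np.arctan2(B[1],B[0])),np.hypot(*B))
    u=P/np.hypot(*P); print('lateral',u[0]*B[1]-u[1]*B[0],'clock',r.get_obs()['clock'])
E
python3 m.py top1.png
python3 - <<'E'
import cv2
i=cv2.imread('pics/top1.png')[140:345,200:400]; cv2.imwrite('pics/c1.png',cv2.resize(i,None,fx=2.9,fy=2.9,interpolation=3))
i=cv2.imread('pics/scene0.png')[50:200,0:150]; cv2.imwrite('pics/c2.png',cv2.resize(i,None,fx=3,fy=3,interpolation=3))
E
```

```text
axis [0.59971298 0.05694632]
rad 0.14425204496855876
blue_px ((332.9652099609375, 232.47903442382812), (32.382545471191406, 33.07774353027344), 160.33322143554688)
blue [ 0.61562728 -0.02918876]
red [(np.int32(304), array([317.8, 315.3]), array([0.4151, 0.0099]))]
balls (array([279.3, 161.8]), array([0.7985, 0.1028]), np.float64(0.204), np.float64(13.0))
(array([367.8, 198.2]), array([ 0.703 , -0.1175]), np.float64(0.2028), np.float64(-59.4))
(array([215.9, 233.3]), array([0.618 , 0.2592]), np.float64(0.203), np.float64(84.8))
(array([361.4, 293.7]), array([ 0.4661, -0.0964]), np.float64(0.2034), np.float64(-131.1))
(array([265.7, 316.7]), array([0.4131, 0.1357]), np.float64(0.2026), np.float64(157.1))
pointer ang -165.70318850932296 0.1905132766832692
blue ang -79.53208989765359 0.08759290449785657
lateral 0.08739738935499426 clock 0.2
```

View pics/c1.png

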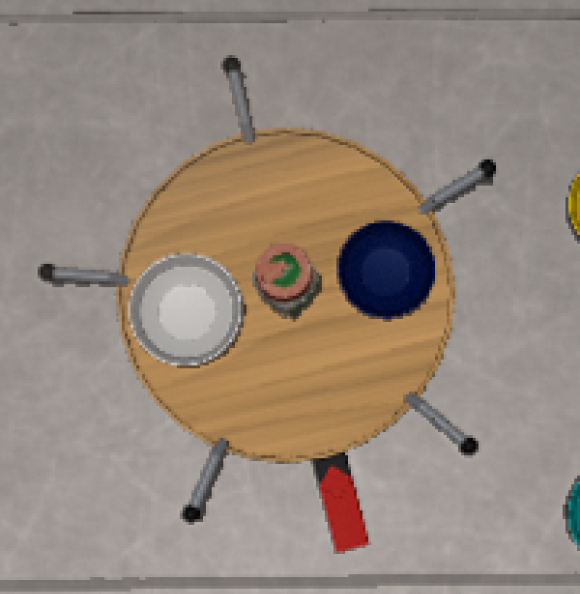

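View pics/wrist0.png

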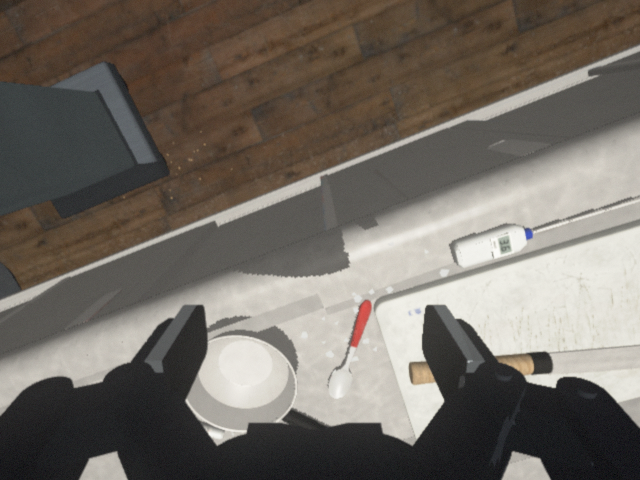

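Run:
```python
from h import *
o=r.get_obs(); M=cv2.Rodrigues(o['orientation'])[0]; print(M.round(3)); 
for k in(0,2): print(k,np.degrees(np.arctan2(M[1,k],M[0,k])))
ax=np.array([.5997,.0569])
for a in(104,100,0,-1.4,5):
    a_=np.radians(a); print(a,ax+.177*np.array([np.cos(a_),np.sin(a_)]))
f=grab('top')
for n,u,v in(('tape',160,250),('marker',178,306)): print(n,ray(f,u,v,.02))
```

```text
[[ 0.929 -0.     0.37 ]
 [-0.37  -0.001  0.929]
 [ 0.    -1.    -0.001]]
0 -21.70011872443147
2 68.29987678260727
104 [0.55687982 0.22864234]
100 [0.56896427 0.23121097]
0 [0.7767 0.0569]
-1.4 [0.77664716 0.0525755 ]
5 [0.77602646 0.07232657]
tape [0.58021366 0.40081459 0.02      ]
marker [0.4413101 0.3524629 0.02     ]
```

Call:
{"method": "send_rows", "body": {
  "rows": "0.0257 -0.0332 0 0 0 0.024;0.0257 -0.0332 0 0 0 0.024;0.0257 -0.0332 0 0 0 0.024;0.0257 -0.0332 0 0 0 0.024;0.0257 -0.0332 0 0 0 0.024;0.0257 -0.0332 0 0 0 0.024;0.0257 -0.0332 0 0 0 0.024;0.0257 -0.0332 0 0 0 0.024;0.0257 -0.0332 0 0 0 0.024;0.0257 -0.0332 0 0 0 0.024;0.0257 -0.0332 0 0 0 0.024;0.0257 -0.0332 0 0 0 0.024;0 0 -0.03 0 0 0;0 0 -0.03 0 0 0;0 0 -0.03 0 0 0;0 0 -0.03 0 0 0;0 0 0 0 0 0;0 0 0 0 0 0",
  "grip": 0,
  "grip_force": 20
}}

```text
clock: 2.05
tcp_pos: [0.558, 0.2287, 0.1116]
orientation: [-1.57, 0.072, -0.071]
contact_force: [-0.0, 0.1, 1.1]
grip_width: -0.0001
```

Run:
```python
from h import *
grab('top','t2.png');f=grab('wrist','w2.png'); grab('scene','s2.png')
a=[cv2.imread('pics/'+x) for x in('t2.png','w2.png','s2.png')]
cv2.imwrite('pics/m2.png',np.hstack([cv2.resize(a[0][140:345,180:400],(400,373)),cv2.resize(a[1],(400,373))]))
o=r.get_obs();print(o['clock'],o['tcp_pos'],o['grip_width'])
```

```text
2.2 [0.5592558  0.22937043 0.1132596 ] -0.00012768695189612506
```

View pics/m2.png

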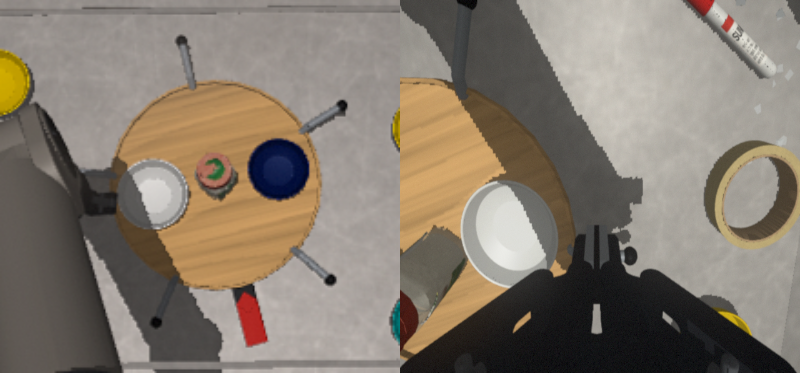

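Call:
{"method": "send_rows", "body": {
  "rows": "-0.002 0 -0.02 0 0 0;0 0 -0.02 0 0 0;0 0 -0.02 0 0 0;0 0 -0.02 0 0 0;0 0 -0.011 0 0 0;0 0 0 0 0 0;0 0 0 0 0 0"
}}

```text
clock: 2.9
tcp_pos: [0.5568, 0.2291, 0.0214]
orientation: [-1.569, 0.07, -0.072]
contact_force: [-0.4, -0.1, 0.6]
grip_width: 0.0
```

Run:
```python
from h import *
grab('wrist','w3.png'); grab('scene','s3.png')
a=[cv2.imread('pics/'+x) for x in('w3.png','s3.png')]
cv2.imwrite('pics/m3.png',np.hstack([cv2.resize(a[0],(400,300)),cv2.resize(a[1][200:320,200:360],(400,300))]))
o=r.get_obs();print(o['clock'],o['tcp_pos'],o['contact_force'])
```

```text
3.0 [0.55699564 0.22916942 0.02166163] [-0.05239028  0.54316668  0.056621  ]
```

View pics/m3.png

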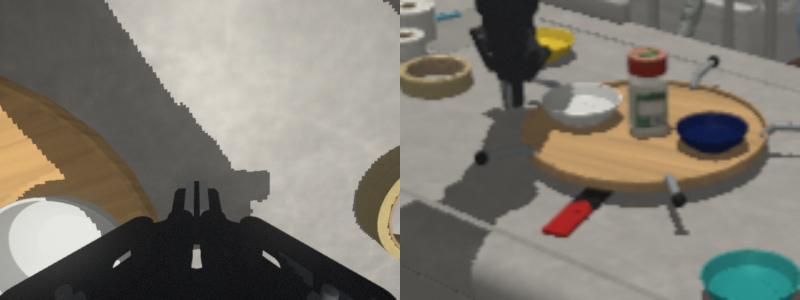

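```bash
cat > arc.py <<'E'
import numpy as np,sys
def rows(a0,steps,r=.177):
    a=np.radians(np.r_[a0,a0+np.cumsum(steps)]); p=np.c_[r*np.cos(a),r*np.sin(a)]; d=np.diff(np.round(p,4),axis=0)
    print(';'.join('%.4f %.4f 0 0 0 %.3f'%(x,y,t) for (x,y),t in zip(d,np.diff(a))))
if __name__=='__main__':
    rows(float(sys.argv[1]),eval(sys.argv[2]))
E
python3 arc.py 104 '[-1]*4+[-1.5]*16'; python3 arc.py 76 '[-2]*20';python3 arc.py 36 '[-2]*12+[-1.5,-1,-.75,-.5,-.25,0]'
```

```text
0.0030 0.0008 0 0 0 -0.017;0.0030 0.0006 0 0 0 -0.017;0.0030 0.0006 0 0 0 -0.017;0.0031 0.0006 0 0 0 -0.017;0.0045 0.0008 0 0 0 -0.026;0.0046 0.0006 0 0 0 -0.026;0.0046 0.0005 0 0 0 -0.026;0.0047 0.0004 0 0 0 -0.026;0.0046 0.0002 0 0 0 -0.026;0.0046 0.0002 0 0 0 -0.026;0.0046 0.0000 0 0 0 -0.026;0.0047 -0.0001 0 0 0 -0.026;0.0046 -0.0002 0 0 0 -0.026;0.0046 -0.0004 0 0 0 -0.026;0.0046 -0.0004 0 0 0 -0.026;0.0046 -0.0006 0 0 0 -0.026;0.0046 -0.0007 0 0 0 -0.026;0.0046 -0.0009 0 0 0 -0.026;0.0045 -0.0009 0 0 0 -0.026;0.0045 -0.0011 0 0 0 -0.026
0.0060 -0.0016 0 0 0 -0.035;0.0059 -0.0018 0 0 0 -0.035;0.0058 -0.0020 0 0 0 -0.035;0.0058 -0.0022 0 0 0 -0.035;0.0057 -0.0024 0 0 0 -0.035;0.0056 -0.0026 0 0 0 -0.035;0.0055 -0.0028 0 0 0 -0.035;0.0054 -0.0030 0 0 0 -0.035;0.0053 -0.0032 0 0 0 -0.035;0.0052 -0.0034 0 0 0 -0.035;0.0050 -0.0035 0 0 0 -0.035;0.0050 -0.0037 0 0 0 -0.035;0.0048 -0.0039 0 0 0 -0.035;0.0046 -0.0041 0 0 0 -0.035;0.0046 -0.0042 0 0 0 -0.035;0.0043 -0.0043 0 0 0 -0.035;0.0042 -0.0046 0 0 0 -0.035;0.0041 -0.0046 0 0 0 -0.035;0.0039 -0.0048 0 0 0 -0.035;0.0037 -0.0050 0 0 0 -0.035
0.0035 -0.0050 0 0 0 -0.035;0.0034 -0.0052 0 0 0 -0.035;0.0032 -0.0053 0 0 0 -0.035;0.0030 -0.0054 0 0 0 -0.035;0.0028 -0.0055 0 0 0 -0.035;0.0026 -0.0056 0 0 0 -0.035;0.0024 -0.0057 0 0 0 -0.035;0.0022 -0.0058 0 0 0 -0.035;0.0020 -0.0058 0 0 0 -0.035;0.0018 -0.0059 0 0 0 -0.035;0.0016 -0.0060 0 0 0 -0.035;0.0014 -0.0060 0 0 0 -0.035;0.0009 -0.0045 0 0 0 -0.026;0.0006 -0.0031 0 0 0 -0.017;0.0003 -0.0023 0 0 0 -0.013;0.0003 -0.0015 0 0 0 -0.009;0.0001 -0.0008 0 0 0 -0.004;0.0000 0.0000 0 0 0 0.000
```

Call:
{"method": "send_rows", "body": {
  "rows": "0.003 0.0008 0 0 0 -0.017;0.003 0.0006 0 0 0 -0.017;0.003 0.0006 0 0 0 -0.017;0.003 0.0006 0 0 0 -0.017;0.0046 0.0008 0 0 0 -0.026;0.0046 0.0006 0 0 0 -0.026;0.0046 0.0005 0 0 0 -0.026;0.0046 0.0004 0 0 0 -0.026;0.0046 0.0002 0 0 0 -0.026;0.0046 0.0002 0 0 0 -0.026;0.0046 0 0 0 0 -0.026;0.0046 -0.0001 0 0 0 -0.026;0.0046 -0.0002 0 0 0 -0.026;0.0046 -0.0004 0 0 0 -0.026;0.0046 -0.0004 0 0 0 -0.026;0.0046 -0.0006 0 0 0 -0.026;0.0046 -0.0007 0 0 0 -0.026;0.0046 -0.0009 0 0 0 -0.026;0.0045 -0.0009 0 0 0 -0.026;0.0045 -0.0011 0 0 0 -0.026"
}}

```text
clock: 5.0
tcp_pos: [0.6418, 0.229, 0.0203]
orientation: [-1.523, 0.452, -0.452]
contact_force: [-1.5, 1.1, 0.6]
grip_width: 0.0003
```

```bash
python3 m.py t4.png
python3 - <<'E'
from h import *
grab('wrist','w4.png')
a=[cv2.imread('pics/'+x) for x in('t4.png','w4.png')]
cv2.imwrite('pics/m4.png',np.hstack([cv2.resize(a[0][140:345,180:400],(400,373)),cv2.resize(a[1],(400,373))]))
o=r.get_obs();p=o['tcp_pos'];d=p[:2]-[.5997,.0569];print(o['clock'],p,o['contact_force'],np.degrees(np.arctan2(d[1],d[0])),np.hypot(*d))
E
```

```text
axis [0.60181375 0.0521811 ]
rad 0.14123569537090866
blue_px ((333.6680908203125, 240.9452362060547), (32.55703353881836, 32.68067169189453), 153.9435272216797)
blue [ 0.59466929 -0.03060908]
red [(np.int32(304), array([317.8, 315.3]), array([0.4152, 0.0099]))]
balls (array([299.2, 159.5]), array([0.8041, 0.0529]), np.float64(0.2023), np.float64(0.2))
(array([226.2, 253.9]), array([0.5667, 0.2329]), np.float64(0.1841), np.float64(101.0))
(array([376.2, 215.5]), array([ 0.6587, -0.1374]), np.float64(0.1979), np.float64(-73.3))
(array([247.9, 306.9]), array([0.4371, 0.1788]), np.float64(0.2078), np.float64(142.4))
(array([346.8, 306.8]), array([ 0.4347, -0.0603]), np.float64(0.2015), np.float64(-146.1))
pointer ang -167.2340174636409 0.1913436272950631
blue ang -94.93217781348667 0.08309788735402672
lateral 0.079164967606447 clock 5.05
5.1 [0.64242093 0.22828263 0.02040149] [-0.54203289  0.02384646  0.90704699] 76.00300932757395 0.17662696554590784
```

View pics/m4.png

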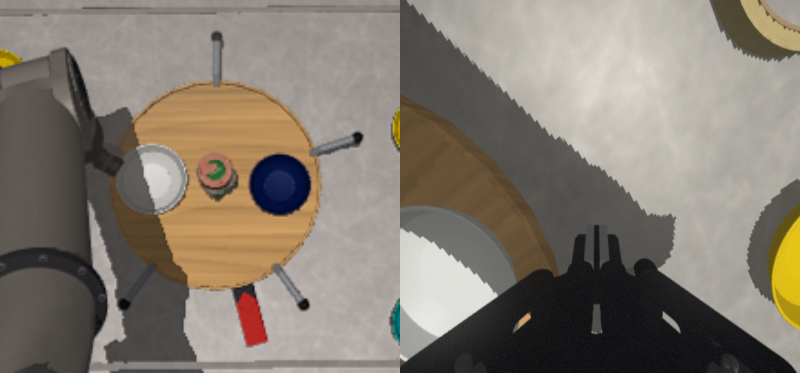

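Call:
{"method": "send_rows", "body": {
  "rows": "0.006 -0.0016 0 0 0 -0.035;0.0059 -0.0018 0 0 0 -0.035;0.0058 -0.002 0 0 0 -0.035;0.0058 -0.0022 0 0 0 -0.035;0.0057 -0.0024 0 0 0 -0.035;0.0056 -0.0026 0 0 0 -0.035;0.0055 -0.0028 0 0 0 -0.035;0.0054 -0.003 0 0 0 -0.035;0.0053 -0.0032 0 0 0 -0.035;0.0052 -0.0034 0 0 0 -0.035;0.005 -0.0035 0 0 0 -0.035;0.005 -0.0037 0 0 0 -0.035;0.0048 -0.0039 0 0 0 -0.035;0.0046 -0.0041 0 0 0 -0.035;0.0046 -0.0042 0 0 0 -0.035;0.0043 -0.0043 0 0 0 -0.035;0.0042 -0.0046 0 0 0 -0.035;0.0041 -0.0046 0 0 0 -0.035;0.0039 -0.0048 0 0 0 -0.035;0.0037 -0.005 0 0 0 -0.035"
}}

```text
clock: 7.1
tcp_pos: [0.7422, 0.1607, 0.0204]
orientation: [-1.334, 0.991, -0.991]
contact_force: [0.3, 0.4, 1.3]
grip_width: -0.0
```

```bash
sed -i "s/    ax=o\['axis'\]; rp/    ax=o['axis']=np.array([.5997,.0569]); rp/" m.py; python3 m.py t5.png | tail -3
python3 - <<'E'
from h import *
o=r.get_obs();p=o['tcp_pos'];d=p[:2]-[.5997,.0569];print(o['clock'],p,o['contact_force'],np.degrees(np.arctan2(d[1],d[0])),np.hypot(*d))
E
```

```text
pointer ang -165.67169442805746 0.19032017759554556
blue ang -133.06764681524078 0.08738857230984369
lateral 0.04708761046066018 clock 7.15
7.15 [0.74281048 0.15907216 0.02044968] [ 0.89427771 -0.01848137  0.6071144 ] 35.5245251123475 0.17584015403650832
```

View pics/t5.png

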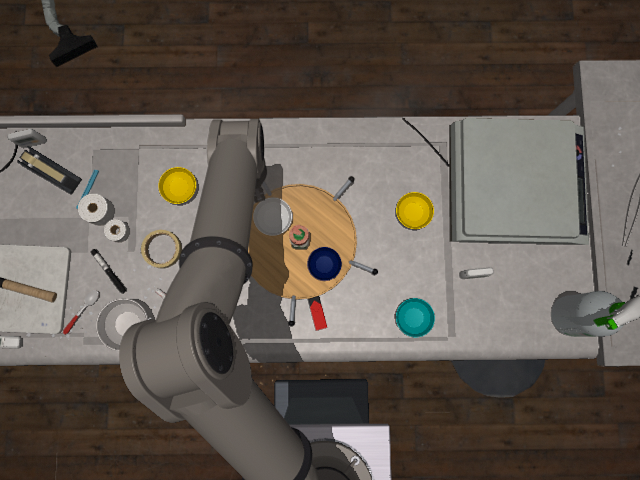

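Call:
{"method": "send_rows", "body": {
  "rows": "0.0035 -0.005 0 0 0 -0.035;0.0034 -0.0052 0 0 0 -0.035;0.0032 -0.0053 0 0 0 -0.035;0.003 -0.0054 0 0 0 -0.035;0.0028 -0.0055 0 0 0 -0.035;0.0026 -0.0056 0 0 0 -0.035;0.0024 -0.0057 0 0 0 -0.035;0.0022 -0.0058 0 0 0 -0.035;0.002 -0.0058 0 0 0 -0.035;0.0018 -0.0059 0 0 0 -0.035;0.0016 -0.006 0 0 0 -0.035;0.0014 -0.006 0 0 0 -0.035;0.0009 -0.0045 0 0 0 -0.026;0.0006 -0.0031 0 0 0 -0.017;0.0003 -0.0023 0 0 0 -0.013;0.0003 -0.0015 0 0 0 -0.009;0.0001 -0.0008 0 0 0 -0.004;0 0 0 0 0 0"
}}

```text
clock: 8.95
tcp_pos: [0.7739, 0.0817, 0.0203]
orientation: [-1.112, 1.35, -1.35]
contact_force: [-0.0, 1.1, -0.0]
grip_width: 0.0
```

```bash
python3 m.py t6.png | tail -3
python3 - <<'E'
from h import *
o=r.get_obs();p=o['tcp_pos'];d=p[:2]-[.5997,.0569];print(o['clock'],p,o['contact_force'],np.degrees(np.arctan2(d[1],d[0])),np.hypot(*d))
E
```

```text
pointer ang -165.67914093899066 0.19041706856266852
blue ang -161.2209196701702 0.08699659574978841
lateral 0.006762432110611175 clock 9.0
9.0 [0.77392351 0.08166746 0.02034077] [0.01645868 1.38982992 0.20997484] 8.090903053847175 0.17597516794396725
```

View pics/t6.png

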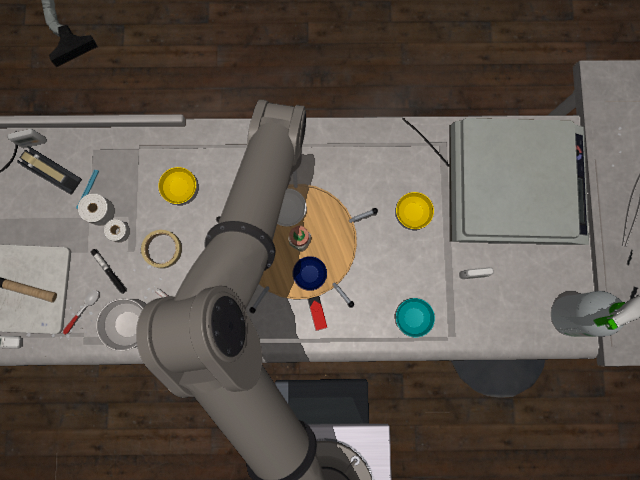

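Call:
{"method": "send_rows", "body": {
  "rows": "0.0003 -0.002 0 0 0 -0.012;0.0003 -0.0025 0 0 0 -0.014;0.0002 -0.0025 0 0 0 -0.014;0.0002 -0.0025 0 0 0 -0.014;0.0002 -0.002 0 0 0 -0.011;0.0001 -0.0013 0 0 0 -0.007;0.0001 -0.0008 0 0 0 -0.005;0 0 0 0 0 0;0 0 0 0 0 0"
}}

```text
clock: 9.9
tcp_pos: [0.7753, 0.0678, 0.0203]
orientation: [-1.069, 1.405, -1.406]
contact_force: [0.8, 1.0, 0.6]
grip_width: -0.0001
```

```bash
python3 m.py t7.png | tail -3
python3 - <<'E'
from h import *
f=grab('scene','s7.png')
o=r.get_obs();p=o['tcp_pos'];print(p,o['contact_force'])
a=[cv2.imread('pics/'+x) for x in('t7.png','s7.png')]
cv2.imwrite('pics/m7.png',np.hstack([cv2.resize(a[0][140:345,180:400],(400,373)),cv2.resize(a[1][180:320,200:350],(400,373))]))
E
```

```text
pointer ang -165.71572440391702 0.19048926478938386
blue ang -165.82423733943182 0.08701556601541596
lateral -0.0001647993785808509 clock 9.95
[0.77529404 0.06788266 0.02034146] [-0.03567123  1.12814642  0.60991011]
```

View pics/m7.png

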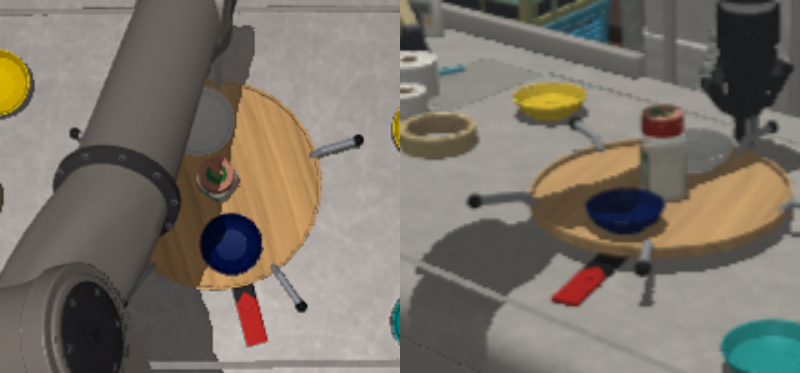

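Call:
{"method": "send_rows", "body": {
  "rows": "0 0.004 0 0 0 0;0 0.008 0 0 0 0;0 0.01 0 0 0 0;0 0.008 0 0 0 0;0 0 0.02 0 0 0;0 0 0.03 0 0 0;0 0 0.03 0 0 0;0 0 0.03 0 0 0;0 0 0.03 0 0 0;0 0 0.03 0 0 0;0 0 0.03 0 0 0;-0.01 0.035 0 0 0 0;-0.01 0.035 0 0 0 0;-0.01 0.035 0 0 0 0;-0.01 0.035 0 0 0 0;-0.01 0.035 0 0 0 0;-0.01 0.035 0 0 0 0;-0.01 0.035 0 0 0 0;0 0 0 0 0 0;0 0 0 0 0 0"
}}

```text
clock: 12.0
tcp_pos: [0.7049, 0.3443, 0.2216]
orientation: [-1.07, 1.403, -1.404]
contact_force: [0.9, -0.5, 0.5]
grip_width: 0.0002
```

```bash
sed -i 's/^    ax=o.*axis.*=np.array/    print(o["axis"],o["rad"]);&/' m.py; python3 m.py t8.png|tail -5
python3 - <<'E'
from h import *
f=grab('scene','s8.png')
o=r.get_obs();print(o['tcp_pos'],o['contact_force'],abs(o['qvel']).max())
a=[cv2.imread('pics/'+x) for x in('t8.png','s8.png')]
cv2.imwrite('pics/m8.png',np.hstack([cv2.resize(a[0][130:350,80:400],(400,373)),cv2.resize(a[1][180:340,180:440],(400,373))]))
E
```

```text
(array([345.5, 308. ]), array([ 0.432 , -0.0573]), np.float64(0.203), np.float64(-145.8))
[0.59987861 0.0568151 ] 0.14420109066067438
pointer ang -165.67169442805746 0.19032017759554556
blue ang -165.7827066891648 0.0870407020115194
lateral -0.00016864381940861345 clock 12.05
[0.70608566 0.3410719  0.22154042] [ 0.20339795 -0.90617265 -0.07591576] 0.015493087464781702
```

View pics/m8.png

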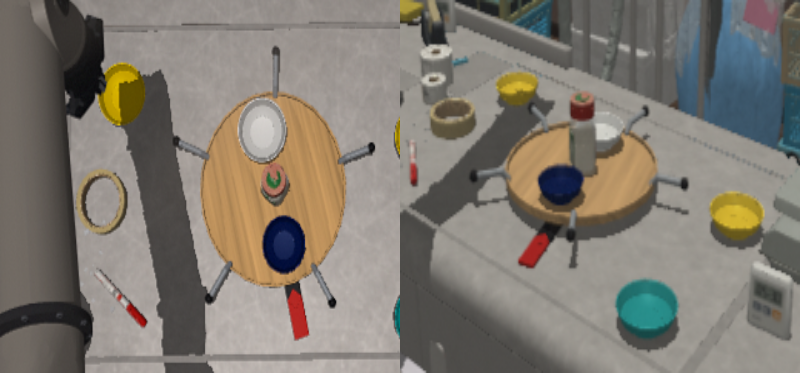

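```bash
python3 -c "
from bench import r
print(r.hand_in())"
```

```text
the job is handed in; nothing more can be done
None
```

The blue dish now stands lined up behind the red pointer, and I have handed the job in at about 12 s of the 42 s allowed. No verdict is reported.

- **What I did:** With the fingers shut, I pushed the left-hand spoke clockwise, seen from above, through about 86° in slow arcs. The tip stayed about 20 mm above the work surface, outside the disc's edge. I then backed off, lifted the hand and moved it clear to the left.
- **Alignment:** In the last top picture, taken with the hand away, the dish's middle is about 0.2 mm off the pointer's centre line (limit 15 mm). It is 87 mm from the axis, on the pointer's side.
- **Rest of the scene:** Both dishes and the salt jar stand upright on the disc. The tape, marker and timer look unmoved in the pictures; I did not measure their positions. The force readings I took between moves never passed about 2 N.
- **Checks that disagreed:** One mid-task fit of the disc's axis was about 5 mm off because the arm hid part of the rim, so I went back to the first, unobstructed fit. The final clear view agreed with that fit to within 0.2 mm. The strip's middle measured 190 mm from the axis against the stated 195 mm. I put this down to the mask also catching the red arrow tip; the offset is along the pointer, so it should not affect the alignment.

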